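Check the bite point of a brake lever and record its travel

TASK

Check the brake lever on the test stand: press its rubber finger pad slowly towards the bar until the resistance clearly firms up, hold it there for about half a second with 6 to 12 N (never over 15 N on the lever), and let the lever come fully back. The thin drag pointer stays where the lever took it: without touching that pointer, slide the record cursor along the scale until its mark is in line with the pointer's mark, let go, and leave the things lying around the stand where they are.

Things in the scene. Friction and masses are not known exactly. Their poses are not given: they have to be found in the camera images.
- stand: Brake lever test stand, fixed. Steel plate 10 mm thick, x -97..53, y -110..122 mm; origin on the bench top. Axes: x = pressing direction (away from the robot), y along the bar to the left, z up. Bar: 35 mm thick, axis at x 0, z 64, y -106..50. Black lever housing: x -90..-34, y -105..-47, up to z 91. At the left a scale plate: x -74..42, y 48..112, top z 46, ticks every 5 mm, long every 10.
- lever: Aluminium lever on the robot's side of the bar. Origin: its upright pivot at stand x -62, y -75, z 64 mm; at rest it lies along stand +y, 121 mm long. Pressed in +x it swings up to 0.40 rad to the bar; its spring asks 1 to 3 N at the pad until a hidden bite point (13 to 27 mm of pad travel, differs each time), then about 3 N more per mm. Let go, it springs back.
- finger_pad: Black rubber finger pad on the robot-facing side of the lever, 6 mm thick, 36 mm long (along y), 22 mm high; origin at its centre, 90 mm from the pivot. It gives about 1 mm when pressed. The lever must be pressed on this pad.
- pad_face (a point): Centre of the pad's outer (robot-facing) face, at rest at stand x -71, y 15, z 64 mm. There is nothing above it, and free space under it down to the base plate at z 10 mm.
- drag_pointer: Small steel slide with an upright tab (4 x 22 mm, stand y 36..58, z 50..72 mm) that the pin at the lever's tip pushes in +x (the pin's first 2.5 mm are play), and a thin needle over the scale. Stays by friction where the lever took it; the robot must not touch it. Origin at bench height, stand y 0, x of the needle (-55.5 mm at the start).
- pointer_mark (a point): End of the drag pointer's needle over the scale, at stand y 78, z 50.5 mm; at stand x -55.5 mm before the press, up to about -20 mm after it.
- cursor_mark (a point): End of the record cursor's needle over the scale, at stand y 78, z 50.5 mm. Its stand x must be brought to that of pointer_mark. Starts at stand x -5 to 12 mm; the cursor slides along the stand's x, from -55.5 to 16.5 mm, with about 1.5 N of friction, and stays where it is left.
- cursor_knob (a point): Half-way up the record cursor's upright black knob, 14 (x) x 14 (y) x 34 mm, from z 52 to 86 mm (point at z 69 mm), at stand y 98 mm and the same stand x as cursor_mark. Can be pinched from above across x, or pushed.
- bolt_m10: Loose bolt, 16 x 52 x 18 mm, lying in front of the stand; bystander. Origin: centre of its underside.
- hex_key_5: Loose hex key, 30 x 87 x 6 mm, lying left of the stand; bystander. Origin: centre of its underside.
- tape_measure: Loose tape measure, 37 x 84 x 63 mm, right of the stand; bystander. Origin: centre of its underside.
- thinner_bottle: Loose small bottle with a blue cap, 40 x 40 x 92 mm, right of the stand; bystander. Origin: centre of its underside.
- pill_bottle: Loose small white bottle with a ribbed cap, 28 x 27 x 60 mm, left of the stand; bystander. Origin: centre of its underside.
- clamp_spring: Loose spring clamp, 58 x 100 x 19 mm, lying in front of the stand; bystander. Origin: centre of its underside.

How it is judged (in metres and radians):
On the way, in this order (a step that is already met when the one before it is completed fails the run):
1. the fingers press the lever's finger pad past where it firms up: more than 5 N, held for 0.3 s (contact force between the fingers and finger_pad above 5 N), for 0.3 s.
2. the lever is let back to rest and the record cursor's mark is within 3 mm of the drag pointer's mark along the scale (x of cursor_mark in the frame of pointer_mark between -0.003 and 0.003 m and x of pad_face in the frame of stand below -0.066 m), for 0.2 s.
At the end, for the whole second after the job is handed in: The record cursor's mark is within 3 mm of the drag pointer's mark along the scale, and the lever is back at rest (pad within 5 mm of where it rests) (all of step 2); the robot touches nothing.
It fails at once if the lever is pressed with more than 15 N (contact force between any of the fingers, the arm and lever above 15 N).
It fails at once if the robot touches the drag pointer (contact force between any of the fingers, the arm and drag_pointer above 0.3 N).
It fails at once if a thing lying around the stand is moved by more than 3 cm (distance of any of bolt_m10, hex_key_5, tape_measure, thinner_bottle, pill_bottle, clamp_spring from where it was at the start of the episode above 0.03 m).
It also fails if it takes over 48 s, if anything falls off the work surface, if the arm or the gripper's body presses on something with over 40 N, if the wrist force passes 120 N, or if a joint passes its speed limit or range.

ROBOT

A 6-joint arm with a two-finger parallel gripper is mounted at the origin on a cart in front of the work surface, level with it; the furniture and walls round the work are solid. World frame = base frame: x ahead of the robot, y to its left, z up, the work surface at z = 0. Lengths are in mm, angles in rad, forces in N, time in s.
With the tool pointing down it reaches from about 275 to 825 mm from the base axis. Payload 5.2 kg.
Tool frame: the origin (TCP) lies at the very end of the fingers, on their centre line; the grasp point (between the pads) lies 19 mm behind it; z points along the fingers, y is the line along which they close (so a half turn about z gives the same grasp; the last joint's range is limited). The gripper opens to 93 mm and grips with 3 to 60 N. Pads are 15 mm wide; open, the fingers measure 128 mm over their backs; the gripper's body (75 mm by 188 mm) begins 65 mm behind the grasp point.
Start: joints at [-1.305, 0.259, 1.535, -0, 1.348, -0.203], TCP at [248.519, -490.656, 218.653] pointing down, gripper open.
Joint ranges: [-3.14, 3.14], [-0.91, 2.08], [0.19, 2.58], [-1.22, 4.36], [0.22, 2.71], [-3.12, 3.12]. Speed limits (rad/s): [2.57, 2.57, 3.14, 3.14, 3.14, 3.14].

INTERFACE

Orientations are given as [roll, pitch, yaw] about the fixed x, y, z axes, in that order (R = Rz(yaw) Ry(pitch) Rx(roll)).
In Python, from bench import robot gives the robot as it stands. The module is installed in compiled form; this text tells all that it offers. Calls block until the motion is done:
- robot.move_ptp(position, orientation): joint-space move of the TCP to a pose.
- robot.move_linear(position, ori=None, speed=150, f_stop=None): straight line of the TCP; ori=None keeps the orientation; speed is the mean speed in mm/s. With f_stop (N) it stops when the force on the tool has changed by that much, and returns True; else False.
- robot.move_j(angles): joint-space move.
- robot.move_gripper(opening): opening from 0.0 (shut) to 1.0 (fully open); the grip force is fixed at half the most; returns when the fingers have stopped.
- robot.sleep(seconds).
- robot.inverse_kinematics(position, orientation): joint angles nearest the present ones, or None.
- robot.get_image(name): name is "side" or "top" or "wrist"; returns a dict with "img" (400x640x3 uint8, blue, green, red), "fovy" (degrees; the focal length in pixels is half the picture's height over the tangent of half this angle, whatever the lens; pixels are square), "cx", "cy" (the principal point, pixels), "eye" and "orientation" of the camera in the world. Camera axes: x right, y down, z forward; pixel columns grow to the right and rows downward; lengths in mm; the calibration is good to about 2 mm. A picture is of the moment at which its call begins. There is no depth.
A pose or a line that the arm cannot do raises robot.MotionError and nothing moves.
- robot.hand_in(): hands the job in; it is judged then, once.
Readings, each from a call of its own:
- robot.current_t(): time.
- robot.current_qpos(): joint angles.
- robot.current_joint_vel(): joint speeds.
- robot.current_joint_efforts(): joint torques, N m.
- robot.current_tcp_pos(): TCP position.
- robot.current_eef_rot(): TCP orientation.
- robot.current_contact_force(): force on the tool from outside, world axes, zero at the start.
- robot.current_ft_torque(): the same for the moment, N m.
- robot.current_gripper_width(): opening from 0.0 (shut) to 1.0 (fully open).
- robot.current_finger_force(): force on a finger pad.
Only numpy, scipy, OpenCV 4.12 (cv2) and the standard library are available. Lean on these libraries where they do the work, as an engineer would, in place of code of your own. Each camera call takes 0.05 s, during which the arm holds its last target. There are 200 camera calls.

## Working session

There is one attempt and no reset: what is moved stays moved. The work goes in short steps, each a Python script; the robot and the scene stay as the last script left them, time stands still between calls to the robot, and variables do not carry over. Pictures are saved under pics/ and viewed, at most 10 in all, crops included, and the job is handed in when it is done.

```bash
mkdir -p pics
python3 - <<'E'
from bench import robot
import cv2
for n in("side","top"):
    d=robot.get_image(n);cv2.imwrite(f"pics/{n}0.png",d["img"]);print(n,{k:v for k,v in d.items() if k!="img"})
print(robot.current_t(),robot.current_eef_rot())
E
```

```text
side {'fovy': 43.548115287539844, 'cx': 314.8570068184012, 'cy': 195.1660154369478, 'eye': array([349.25686566, 714.16527557, 596.20497375]), 'orientation': array([-2.15873243,  0.0073294 , -2.86341956])}
top {'fovy': 45.23023991773701, 'cx': 314.6227367008752, 'cy': 204.2017350606114, 'eye': array([ 382.24681621,  -28.71831105, 1052.31110309]), 'orientation': array([-2.96274951,  0.03681715, -1.59923438])}
0.1 [-3.13999138e+00 -2.97742808e-04  4.68807492e-01]
```

View pics/top0.png

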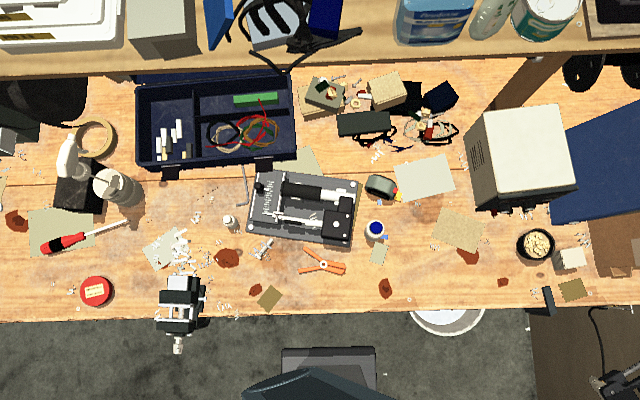

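View pics/side0.png

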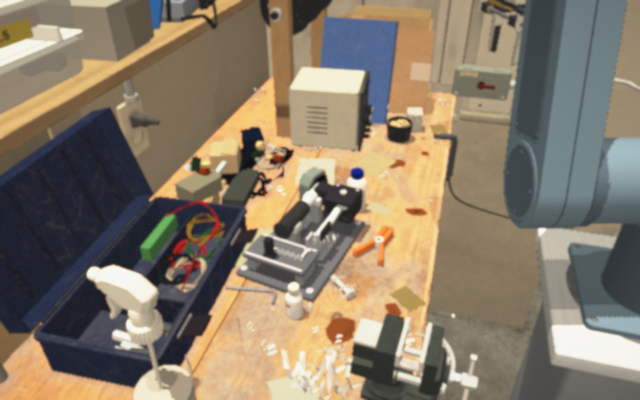

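The top view shows the stand around pixels (250..360, 170..250), rotated slightly, with the scale at its left. I'll write the helpers and enlarge that area.

```bash
cat > h.py <<'E'
import numpy as np, cv2
from scipy.spatial.transform import Rotation as Ro
from bench import robot
def cam(n):
    d=robot.get_image(n); d["R"]=Ro.from_euler("xyz",d["orientation"]).as_matrix(); d["f"]=200/np.tan(np.radians(d["fovy"])/2); return d
def ray(d,px,z):
    px=np.atleast_2d(px).astype(float)
    v=np.c_[(px[:,0]-d["cx"])/d["f"],(px[:,1]-d["cy"])/d["f"],np.ones(len(px))]@d["R"].T
    return d["eye"]+v*((z-d["eye"][2])/v[:,2])[:,None]
def proj(d,p):
    c=(np.atleast_2d(p)-d["eye"])@d["R"]; return c[:,:2]/c[:,2:]*d["f"]+[d["cx"],d["cy"]]
E
python3 - <<'E'
from h import *
d=cam("top")
cv2.imwrite("pics/topc.png",cv2.resize(d["img"][160:260,235:375],(784,560),interpolation=cv2.INTER_CUBIC))
for p in [(255,172),(358,173),(352,251),(247,237)]: print(ray(d,p,10))
E
```

```text
[[649.9589839  136.09131927  10.        ]]
[[638.98419119 -94.28832495  10.        ]]
[[466.13956898 -73.64035454  10.        ]]
[[503.98362897 154.62593067  10.        ]]
```

View pics/topc.png

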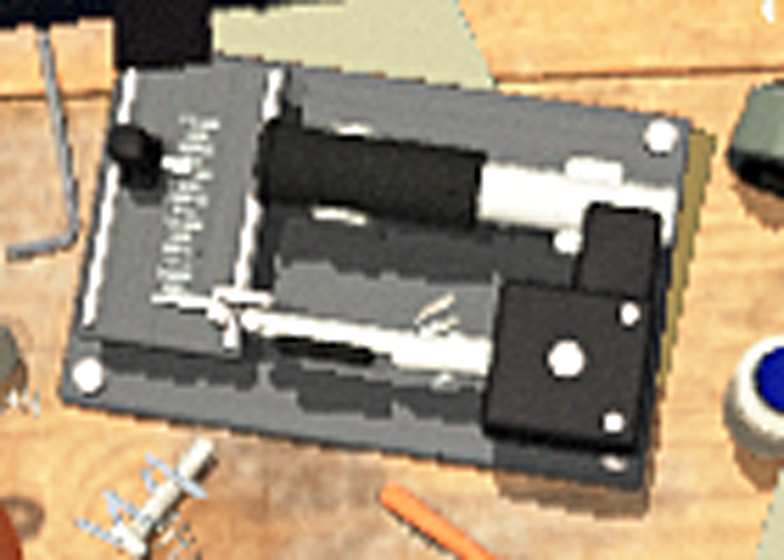

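```bash
cat >> h.py <<'E'
def fit(S,W):  # stand xy -> world xy
    S=np.array(S,float);W=np.array(W)[:,:2]; a=S-S.mean(0); b=W-W.mean(0)
    s=np.arctan2((a[:,0]*b[:,1]-a[:,1]*b[:,0]).sum(),(a*b).sum())
    R=np.array([[np.cos(s),-np.sin(s)],[np.sin(s),np.cos(s)]]); t=W.mean(0)-R@S.mean(0)
    return s,t,np.linalg.norm(S@R.T+t-W,axis=1)
E
python3 - <<'E'
from h import *
d=cam("top")
px=np.array([[62,402],[640,488],[690,118]])/5.6+[235,160]
s,t,e=fit([(-97,122),(-97,-110),(53,-110)],ray(d,px,10)); print(s,t,e)
best=[]
for y in (s+np.pi/2,s-np.pi/2):
    q=robot.inverse_kinematics([t[0]-60,t[1]+40,300],[np.pi,0,y]); print(y,q)
    if q is not None: best.append((abs(q[5]),y))
y=min(best)[1]
robot.move_ptp([t[0]-60,t[1]+40,300],[np.pi,0,y])
w=cam("wrist"); cv2.imwrite("pics/w1.png",w["img"]); print(w["eye"],w["orientation"],w["fovy"],robot.current_t(),robot.current_tcp_pos())
np.save("yaw.npy",[s,t[0],t[1],y])
E
```

```text
-0.17781936987889166 [588.96359503  22.02752171] [2.66567071 1.14071609 2.0028307 ]
1.3929769569160049 [-9.28421862e-02  1.85053266e-01  1.43268495e+00 -4.44089210e-16
  1.52385444e+00  8.49771837e-02]
-1.7486156966737882 [-0.09284219  0.18505327  1.43268495  0.          1.52385444 -3.05661547]
[541.86403277 128.70286863 466.54665986] [ 2.88613196e+00 -6.11412497e-04 -1.79433863e-01] 60.22818512075456 2.4833 [529.07022575  61.0801893  299.76328773]
```

View pics/w1.png

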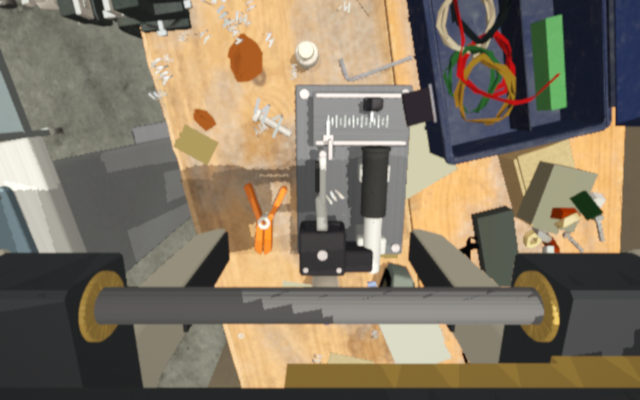

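The wrist view is aligned with the stand: pixel right is stand +x and up is +y. The plate spans (295..410, 86..285), the cursor knob is near (373,103) and the lever near (322,190). I'll enlarge it for a stand fix.

Run:
```python
from h import *
w=cam("wrist"); cv2.imwrite("pics/w1c.png",cv2.resize(w["img"][75:225,280:430],(600,600),interpolation=cv2.INTER_CUBIC))
s,tx,ty,y=np.load("yaw.npy");R=np.array([[np.cos(s),-np.sin(s)],[np.sin(s),np.cos(s)]])
for n,p in dict(TL=(-97,122,10),BL=(53,122,10),sTL=(-74,112,46),sBL=(42,112,46),sBR=(42,48,46),sTR=(-74,48,46),ptr=(-55.5,78,50.5),pad=(-71,15,64),lend=(-62,46,64)).items():
    q=R@p[:2]+[tx,ty]; print(n,(proj(w,[*q,p[2]])[0]-[280,75])*4)
```

```text
TL [52.28519399 40.62373105]
BL [527.54159385  39.75759873]
sTL [122.97606277  69.2001722 ]
sBL [519.96746137  68.47580157]
sBR [506.22643371 288.24283561]
sTR [124.54680621 288.94568977]
ptr [186.16802147 188.66403027]
pad [134.21468828 407.29653158]
lend [164.49941918 302.90802174]
```

View pics/w1c.png

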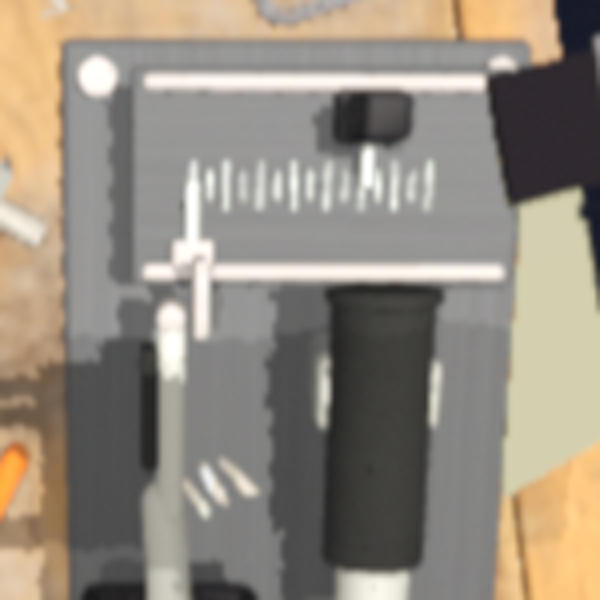

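Run:
```python
from h import *
w=cam("wrist");d=cam("top")
P={(-97,122,10):(66,42),(-74,112,46):(134,70),(-74,48,46):(133,284),(42,48,46):(515,283),(-55.5,78,50.5):(192,188)}
S=[k[:2] for k in P]; W=[ray(w,np.array(v)/4+[280,75],k[2])[0] for k,v in P.items()]
s,t,e=fit(S,W); print(s,t,e)
y=s+np.pi/2; np.save("yaw.npy",[s,*t,y])
R=np.array([[np.cos(s),-np.sin(s)],[np.sin(s),np.cos(s)]])
print("cursor stand",R.T@(ray(w,np.array([367,188])/4+[280,75],50.5)[0,:2]-t))
for a,b in [((256.1,171.1),(402.5,93.75)),((272.9,172.1),(408,126))]:
    A=ray(d,a,0)[0]-d["eye"];B=ray(w,b,0)[0]-w["eye"]
    k=np.linalg.lstsq(np.c_[A,-B],w["eye"]-d["eye"],rcond=None)[0]
    p=d["eye"]+A*k[0];q=w["eye"]+B*k[1];m=(p+q)/2;print("latch",m,"stand",R.T@(m[:2]-t),"gap",np.linalg.norm(p-q))
```

```text
-0.17509067314014556 [592.13919916  22.18008512] [1.75060263 0.80842638 1.10240736 0.89801877 1.21382832]
cursor stand [-4.99979944 77.44539197]
latch [636.77386128 124.76951606  66.94166373] stand [ 26.0814168  108.79615849] gap 0.8556685200398462
latch [635.99794577  88.88874665  67.00148636] stand [31.5677021  73.32881672] gap 4.532173317347427
```

```bash
cat >> h.py <<'E'
s,tx,ty,yw=np.load("yaw.npy"); R2=np.array([[np.cos(s),-np.sin(s)],[np.sin(s),np.cos(s)]])
W=lambda x,y,z: [*(R2@[x,y]+[tx,ty]),z]
def S():
    p=robot.current_tcp_pos(); return np.r_[R2.T@(p[:2]-[tx,ty]),p[2]]
fx=lambda: float(-(R2.T@np.array(robot.current_contact_force())[:2])[0])
E
python3 - <<'E'
from h import *
robot.move_gripper(0.0)
robot.move_ptp(W(-108,13,140),[np.pi,0,yw])
robot.move_linear(W(-108,13,53),speed=120)
robot.sleep(.2); b=fx(); print("base",b,S(),robot.current_t())
hit=robot.move_linear(W(-70,13,53),speed=15,f_stop=0.8)
print(hit,S(),fx()-b,robot.current_t())
E
```

```text
base 0.6526231147280065 [-107.34872281   13.0519523    53.80253578] 5.8583
True [-88.88877366  12.95592601  52.59639194] 0.4018682391202405 7.2417
```

Run:
```python
from h import *
b=0.65; x0=S()[0]; x=x0; hit=False
hit=robot.move_linear(W(x0+34,13,53),speed=9,f_stop=4.0)
x=S()[0]; f=fx()-b; print(hit,x-x0,f,robot.current_t())
n=0
while f<8 and n<25:
    x+=0.4; n+=1; robot.move_linear(W(x,13,53),speed=8); f=fx()-b; print(round(S()[0]-x0,2),round(f,2))
for _ in range(7): robot.sleep(.1); print("hold",round(fx()-b,2),np.round(robot.current_contact_force(),1))
print(S(),robot.current_t())
```

```text
False 33.68967770698793 4.624197755153901 11.2083
33.72 4.69
33.82 5.39
33.91 6.75
34.01 6.43
34.09 7.16
34.16 8.34
hold 7.35 [-8.2 -0.6  4.2]
hold 8.71 [-9.4  0.5  3.8]
hold 8.74 [-9.3  1.1  3.7]
hold 9.04 [-9.7  0.8  4.3]
hold 9.24 [-10.    0.1   3.4]
hold 8.26 [-8.9  0.7  4. ]
hold 8.02 [-8.7  0.4  4.2]
[-54.73728924  12.85298044  52.76092481] 13.4083
```

Run:
```python
from h import *
w=cam("wrist"); t=cam("top")
a=cv2.resize(w["img"],(640,400)); b=cv2.resize(t["img"][160:260,235:375],(280,200),interpolation=cv2.INTER_CUBIC)
c=np.zeros((600,640,3),np.uint8); c[:400]=a; c[400:,:280]=b; cv2.imwrite("pics/p1.png",c)
print(fx()-.65)
```

```text
8.185944499416546
```

View pics/p1.png

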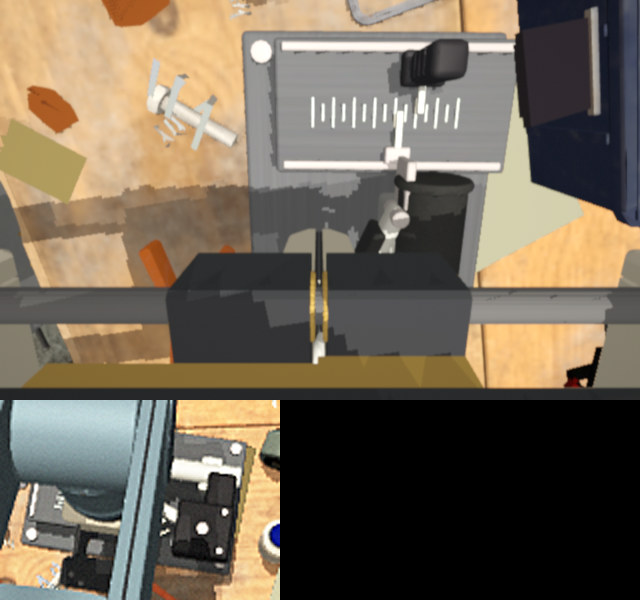

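The lever has swung close to the bar: its tip is at about (395,215). The pointer needle is at (400,112) and the cursor needle at (421,100). That is more travel than I expected for about 8 N, so I'll record the force while releasing slowly.

Run:
```python
from h import *
x=S()[0]
print(robot.current_t(), S(), np.round(robot.current_joint_efforts(),2))
for i,dx in enumerate([1.5,1.5,1.5,1.5,2,2,4,4,6,6,6]):
    x-=dx; robot.move_linear(W(x,13,53),speed=15)
    f=np.mean([fx()-.65 for _ in range(3)]); print(np.round(S()[0],2),round(f,2),np.round(robot.current_contact_force(),1))
print(robot.current_t())
```

```text
13.5083 [-54.72312094  12.88509038  52.77226297] [ -0.36 -45.84 -26.95   0.34  -3.08  -0.1 ]
-55.9 2.91 [-3.4  1.1 -0.9]
-57.43 1.58 [-1.8  2.9 -1.5]
-59.08 0.68 [-0.8  3.3  0.1]
-60.68 1.74 [-1.9  2.8  0.3]
-62.79 1.48 [-1.7  2.8  1.5]
-64.84 2.24 [-2.4  3.   1.1]
-68.95 1.16 [-1.4  2.3  1. ]
-72.89 1.54 [-1.7  2.8  0.1]
-78.83 1.07 [-1.4  1.7 -0.5]
-84.82 1.4 [-1.9  0.9 -0.4]
-90.31 0.09 [-0.5  1.2  0.1]
17.6833
```

On release the curve is about 1.5 N of spring, then a firm rise over the last 2 mm, so the bite was reached and held at 8–9 N. Next I retreat and measure the two needles.

Run:
```python
from h import *
robot.move_linear(W(-105,13,53),speed=150)
robot.move_linear(W(-105,13,150),speed=250)
robot.move_ptp(W(-12,30,150),[np.pi,0,yw]); robot.sleep(.3)
w=cam("wrist"); np.save("w2.npy",w,allow_pickle=True)
p=proj(w,W(-10,78,50.5))[0].astype(int); print(p,robot.current_t())
x0,y0=p[0]-75,p[1]-60; print(x0,y0)
cv2.imwrite("pics/w2.png",cv2.resize(w["img"][y0:y0+110,x0:x0+150],None,fx=5,fy=5,interpolation=cv2.INTER_CUBIC))
```

```text
[321 133] 19.2917
246 73
```

View pics/w2.png

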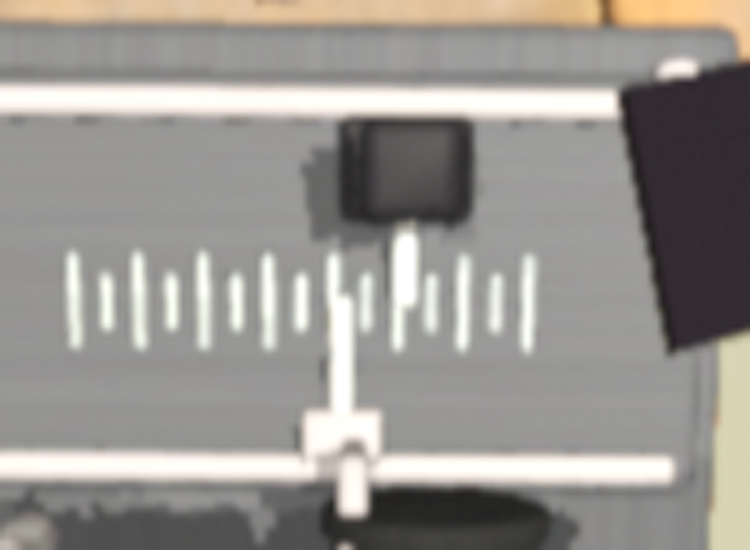

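The cursor needle end is at crop (404,305) and the pointer needle end at (344,297), about 9 mm apart. The lever is back at rest at the lower left.

Run:
```python
from h import *
w=np.load("w2.npy",allow_pickle=True).item()
q=ray(w,np.array([[404,305],[344,297]])/5+[246,73],50.5)[:,:2]-[tx,ty]
c,p=q@R2; print("cursor",c,"pointer",p); d=p[0]-c[0]
Y=s+np.pi
print(robot.inverse_kinematics(W(c[0],98,120),[np.pi,0,Y]))
robot.move_gripper(0.30)
robot.move_ptp(W(c[0],98,130),[np.pi,0,Y])
b=np.array(robot.current_contact_force())
print(robot.move_linear(W(c[0],98,64),speed=80,f_stop=5), S())
robot.move_gripper(0.0); a=S(); print("grip",robot.current_gripper_width()*93,robot.current_finger_force(),a)
robot.move_linear(W(a[0]+d,98,64),speed=15); robot.sleep(.3)
e=S(); print("d",d,"moved",e[0]-a[0],robot.current_contact_force()-b,robot.current_t())
robot.move_linear(W(e[0]+d-(e[0]-a[0])+(0),98,64),speed=15); robot.sleep(.2); print(S()[0]-a[0])
w=cam("wrist");cv2.imwrite("pics/w3.png",w["img"]);print(robot.current_t())
```

```text
cursor [-5.83722681 77.97967027] pointer [-14.98450699  79.18471345]
[ 0.01472488  0.45125333  1.50455998  0.          1.18577934 -1.38098078]
False [-5.39170751 98.12595459 64.49049284]
grip 13.374010423260737 30.00065714120865 [-5.44933785 99.40244122 64.68164792]
d -9.147280184373567 moved -8.524298373672456 [0.25458126 4.9179676  0.416536  ] 23.6583
-8.494293620810502
24.1583
```

View pics/w3.png

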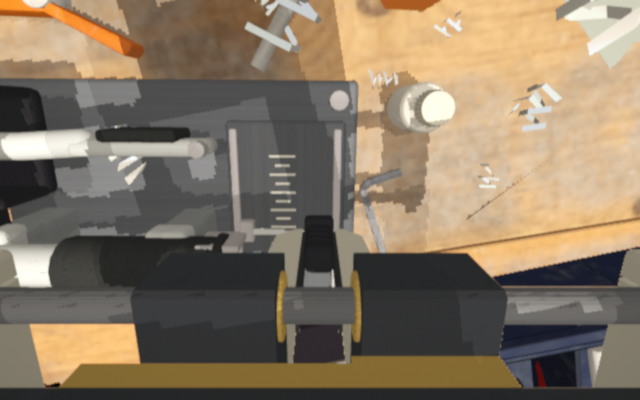

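The knob at about (318,225) is held and has moved 8.5 mm. I'll release it, go up and look again from the measuring pose.

Run:
```python
from h import *
a=S()
robot.move_gripper(0.30); robot.move_linear(W(a[0],98,130),speed=120)
robot.move_ptp(W(-12,30,150),[np.pi,0,yw]); robot.sleep(.3)
w=cam("wrist"); np.save("w3.npy",w,allow_pickle=True)
cv2.imwrite("pics/w4.png",cv2.resize(w["img"][73:183,246:396],None,fx=5,fy=5,interpolation=cv2.INTER_CUBIC)); print(robot.current_t())
```

```text
27.0083
```

View pics/w4.png

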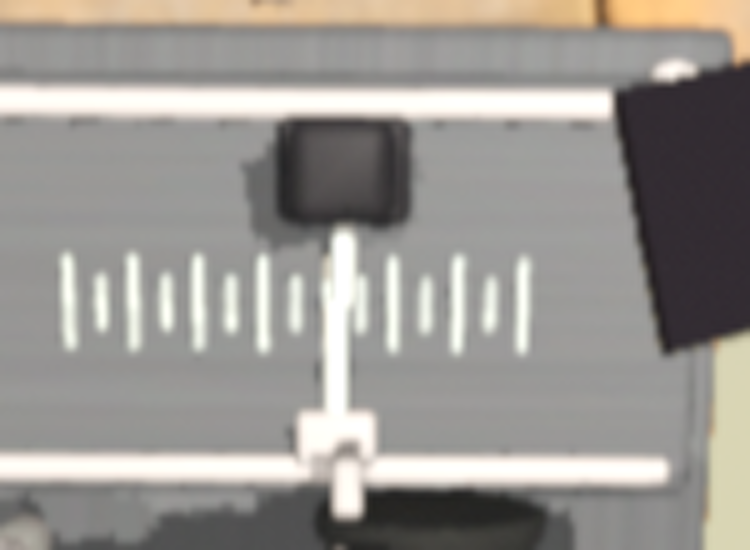

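The needles now meet at crop (340,300), about 0.6 mm apart. The lever is at rest and the arm is clear.

```bash
python3 -c "
from bench import robot
print(robot.hand_in())"
```

```text
the job is handed in; nothing more can be done
None
```

I pressed the lever past its bite and held it at 8–9 N for about 0.7 s, let it come fully back, and slid the cursor to within about 0.6 mm of the pointer mark (limit 3 mm); I handed the job in at about 27 s, with no verdict shown.

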